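# Swing the fittings tray round its bench pin

## Task

One corner of the larger steel fittings tray is held by an eye that sits over a pin in the bench. Push the tray's free corner round so that the tray, flat on the bench and with its eye still on the pin, turns about the pin by a quarter turn until its long side lies along the timber strip. Leave the small tray and the paint tin where they are.

Things in the scene. Friction and masses are not known exactly. Their poses are not given: they have to be found in the camera images.
- tray: Larger open steel tray, 170 x 110 x 45 mm high, 4 mm walls, 0.6 kg, loose. An eye (ring: 32 across, 16 hole, 22 high) at one outer corner sits over the pin. Origin: eye centre, underside. x along the long side, y along the short side, both away from the eye, z up: the pan spans x 9..179, y 9..119 mm. Blue fittings fixed inside, up to 35 mm high, at x under 106; the rest is empty.
- tray_corner (a point): The tray's free corner, diagonally across from the eye: outer corner at the rim, at x 179, y 119, z 45 mm in the tray's frame.
- stop: Fixed: a steel pin (diameter 12, 45 mm high) and a timber strip (170 x 20 x 30 high). Origin: foot of the pin. x is parallel to the strip, which spans x 20..190, y 123..143 mm; z up. At the start the tray's x points along this -y, within 12 degrees. Turned anticlockwise from above till its axes match these, it lies between pin and strip, 4 mm short of the strip, which stops it.
- spare: Bystander: a smaller open steel tray with blue fittings, 130 x 90 x 45 mm high, no eye, loose on the bench. Origin: centre of its underside.
- tin: Bystander: an upright paint tin, diameter 100, 120 mm high, loose on the bench. Origin: centre of its underside.

How it is judged:
By the outcome, as a careful person would: the job done as asked, in the order asked, and still so for the second after the job is handed in, with the robot touching nothing.
It also fails if it takes over 38 s, if anything falls off the work surface, if the arm or the gripper's body presses on something with over 40 N, if the wrist force passes 120 N, or if a joint passes its speed limit or range.

## Robot

A 6-joint arm with a two-finger parallel gripper is mounted at the origin on the work surface. World frame = base frame: x ahead of the robot, y to its left, z up, the work surface at z = 0. Lengths are in m, angles in rad, forces in N, time in s.
With the tool pointing down it reaches from about 0.325 to 0.775 m from the base axis. Payload 5.5 kg.
Tool frame: the origin (TCP) lies between the finger pads; the fingertips stand 8 mm ahead of it and the grasp point (between the pads) lies 11 mm behind it (manip.tcp_to_tips is the distance from the TCP to the fingertips, in m); z points along the fingers, y is the line along which they close (so a half turn about z gives the same grasp; the last joint's range is limited). The gripper opens to 88 mm and grips with 3 to 60 N. Pads are 20 mm wide; open, the fingers measure 115 mm over their backs; the gripper's body (75 mm by 178 mm) begins 61 mm behind the grasp point.
Start: joints at [1.227, 0.091, 1.231, -0, 1.82, -0.057], TCP at [0.17, 0.576, 0.231] pointing down, gripper open.
Joint ranges: [-2.87, 2.87], [-0.86, 2.18], [0.17, 2.46], [-1.51, 4.65], [0.06, 2.69], [-2.65, 2.65]. Speed limits (rad/s): [2.57, 2.57, 3.01, 3.14, 3.14, 3.14].

## Interface

Orientations are given as a unit quaternion [w, x, y, z].
In Python, from bench import manip gives the robot as it stands. Calls block until the motion is done:
- manip.move_to(position, orientation): joint-space move of the TCP to a pose.
- manip.move_l(position, speed=0.15, orientation=None): straight line of the TCP; orientation=None keeps the orientation; speed is the mean speed in m/s.
- manip.movej(angles): joint-space move.
- manip.gripper_open() and manip.close(): open the fingers fully, or close them until they stop; the grip force is fixed at half the most.
- manip.hold(seconds).
- manip.inverse_kinematics(position, orientation): joint angles nearest the present ones, or None.
- manip.state(): the state.
- manip.get_image(name): name is "scene" or "top" or "wrist"; returns a dict with "frame" (400x640x3 uint8, blue, green, red), "depth" (400x640 float32, m along the optical axis (not along the pixel's ray), 0 where there is no reading), "camera_matrix" (3x3 intrinsics, pixels), "k1" (the pictures are not rectified: a ray, as slopes to the right and down, at radius r is drawn at 1 + k1 r^2 times it, then the intrinsics apply), "view" (4x4, takes a point from world to camera coordinates). Camera axes: x right, y up, looking along -z (the intrinsics and any distortion apply to the point x, -y, -z); pixel columns grow to the right and rows downward; lengths in m; the calibration is good to about 2 mm. A picture is of the moment at which its call begins.
A pose or a line that the arm cannot do raises manip.IKError and nothing moves.
- manip.job_done(): hands the job in; it is judged then, once.
The state is a dict: "time": time; "joint_pos": joint angles; "dq": joint speeds; "joint_torque": joint torques, N m; "ee_pos": TCP position; "ee_rot": TCP orientation; "ft_force": force on the tool from outside, world axes, zero at the start; "moment": the same for the moment, N m; "finger_gap": finger opening in m; "finger_force": force on a finger pad.
Only numpy, scipy, OpenCV 4.12 (cv2) and the standard library are available. Lean on these libraries where they do the work, as an engineer would, in place of code of your own. Each camera call takes 0.05 s, during which the arm holds its last target. There are 200 camera calls.

## Working session

There is one attempt and no reset: what is moved stays moved. The work goes in short steps, each a Python script; the robot and the scene stay as the last script left them, time stands still between calls to the robot, and variables do not carry over. Pictures are saved under pics/ and viewed, at most 10 in all, crops included, and the job is handed in when it is done.

```bash
mkdir -p pics; ls; cat > h.py <<'E'
import numpy as np, cv2
from bench import manip
def rays(im,uv):
    K=im["camera_matrix"];V=np.array(im["view"]);k=im["k1"]
    uv=np.atleast_2d(np.array(uv,float))
    d=np.c_[(uv[:,0]-K[0][2])/K[0][0],(uv[:,1]-K[1][2])/K[1][1]]
    s=d.copy()
    for _ in range(20): s=d/(1+k*(s**2).sum(1,keepdims=True))
    c=np.c_[s[:,0],-s[:,1],-np.ones(len(s))]
    return c,V
def plane(im,uv,z):
    c,V=rays(im,uv);R=V[:3,:3];o=-R.T@V[:3,3];w=c@R
    return o+w*((z-o[2])/w[:,2])[:,None]
def depthpt(im,uv):
    c,V=rays(im,uv);R=V[:3,:3];uv=np.atleast_2d(uv).astype(int)
    d=im["depth"][uv[:,1],uv[:,0]]
    return (c*d[:,None]-V[:3,3])@R
E
python3 - <<'E'
from h import *
import pickle
ims={}
for n in("top","scene"):
    im=manip.get_image(n);ims[n]=im;cv2.imwrite(f"pics/{n}0.png",im["frame"])
    V=np.array(im["view"]);print(n,-V[:3,:3].T@V[:3,3],im["k1"],im["depth"].max())
pickle.dump(ims,open("i0.pkl","wb"))
print(manip.state())
E
```

```text
bench.py
pics
top [ 0.38130692 -0.02258495  1.37442828] -0.07862865479793156 2.2660735
scene [1.03417016 0.78200518 0.78182057] -0.10214731088213304 3.999912
{'time': 0.1, 'joint_pos': array([ 1.22729044e+00,  9.18075602e-02,  1.23176881e+00,  6.42277651e-06,
        1.81981210e+00, -5.66901724e-02]), 'dq': array([ 0.00090858, -0.0002644 , -0.00309652,  0.00093847, -0.00058169,
       -0.00021992]), 'joint_torque': array([ 2.10675949e-03, -4.47860491e+01, -4.07565880e+01,  7.00180535e-02,
        2.85384437e-02, -1.20502164e-04]), 'ee_pos': array([0.16964702, 0.57524921, 0.2296037 ]), 'ee_rot': array([-1.81523886e-04,  1.42915974e-01,  9.89734418e-01, -8.79372914e-04]), 'ft_force': array([ 0.29566286, -0.37161692,  0.13869425]), 'moment': array([-0.00553754,  0.01103413,  0.00276332]), 'finger_force': 0.0, 'finger_gap': 0.08803248060946303}
```

View pics/top0.png

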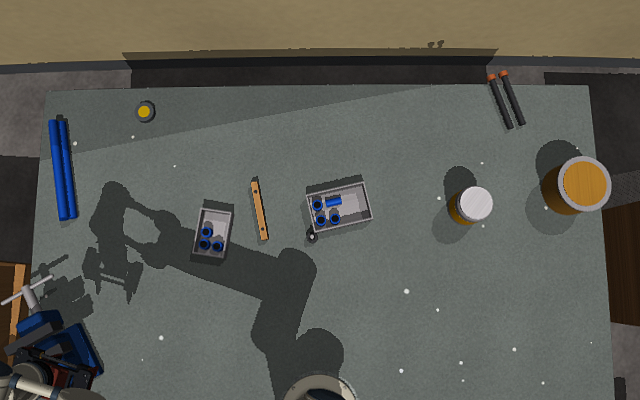

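View pics/scene0.png

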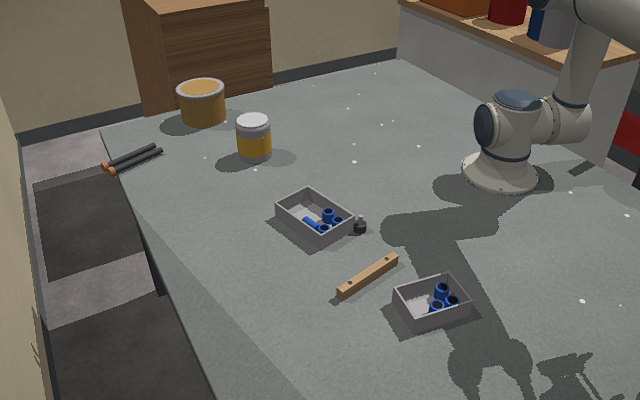

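The top view shows the larger tray around (338,208), with its eye and pin at (312,236). The strip runs from (254,178) to (266,240), the spare tray is at (213,231) and the tin at (475,203). The scene view agrees with this. Next I measure from the depth and colour.

```bash
cat >> h.py <<'E'
def cloud(im):
    v,u=np.mgrid[0:400,0:640];uv=np.c_[u.ravel(),v.ravel()]
    return depthpt(im,uv).reshape(400,640,3)
def rect(P):
    c,s,a=cv2.minAreaRect((P[:,:2]*1000).astype(np.float32)); return np.round(cv2.boxPoints((c,s,a)),1),np.round(s,1)
def big(m):
    n,l,st,_=cv2.connectedComponentsWithStats(m.astype(np.uint8),connectivity=8)
    return l==1+np.argmax(st[1:,4])
def measure(im,win=(160,265,285,385)):
    P=cloud(im);Z=P[...,2];a,b,c,d=win
    W=np.zeros(Z.shape,bool);W[a:b,c:d]=1
    return P,Z,W
E
python3 - <<'E'
from h import *
import pickle
ims=pickle.load(open("i0.pkl","rb"));im=ims["top"]
P,Z,W=measure(im)
bench=Z[280:330,420:520];print("bench z",np.median(bench),bench.std())
m=big(W&(Z>.012));print("tray+eye raised",m.sum(),rect(P[m]))
r=big(W&(Z>.037)&(Z<.06));print("rim",rect(P[r]),np.median(Z[r]))
S=np.zeros_like(W);S[170:250,243:276]=1
s=big(S&(Z>.02)&(Z<.045));print("strip",rect(P[s]),np.median(Z[s]))
pp=S*0; pp[225:250,300:325]=1
print(np.round(Z[228:246,303:322]*1000).astype(int))
cv2.imwrite("pics/crop.png",cv2.resize(im["frame"][165:255,235:385],None,fx=5,fy=5,interpolation=cv2.INTER_CUBIC))
E
```

```text
bench z 0.000815221193932421 0.08887895189846241
tray+eye raised 587 (array([[ 375.2,    4.4],
       [ 418.2, -184.8],
       [ 643.6, -133.5],
       [ 600.6,   55.7]], dtype=float32), array([231.2, 194. ]))
rim (array([[ 497.8,    7.9],
       [ 535.5, -158.1],
       [ 643.6, -133.5],
       [ 605.9,   32.4]], dtype=float32), array([110.9, 170.2])) 0.04482305816522795
strip (array([[478.9, 159.1],
       [483. , 138.5],
       [651. , 172. ],
       [646.9, 192.6]], dtype=float32), array([171.3,  21. ])) 0.030284092822751466
[[   3   -2   -2    9    2    1    6    2   -4   -3   42   42    8    5
     6    2    3    3    6]
 [  -2    4   -1    2   -4   -1    1    1    5    2   -1   37    9    5
     4    7    5    5    4]
 [  -1   -5    1   -3  -11   -2   -1   -2   -6    5    0   46    2    5
     6   45   47   48   43]
 [  -1   -4    3    3    2   -3    2    3    4    2 1374   47   46   50
    46   44   42   42   38]
 [   0    1    2    1   -2   -4    3   22   18   24   27   50   46   42
    31   33   18   14    7]
 [  -4    0    0    0   -6   21   26   25   25   25   24   22   2
[... 535 characters left out ...]
 [   0    1    1    1   19   22   28    0   14   22   10   21   20   23
    14    6   -1    4   -5]
 [  -1    1    2   -1    5   19   22   22   20   22   24   22   23   25
    -3    3    0    0    1]
 [  -1    4    4    4   -1   14   22   22   19   27   21   19   23    6
     3    1   -9    6   -3]
 [  -2    8    6    2    4    5    0   23   23   15   22   24    3   -4
     0   -3    2    5    3]
 [   2   -1   -3    0    4   -1    0    4   -2    4    3    1   -2   -1
     6   -4    4    0    4]
 [  -1    2   -1    3    1   -4    5    5    2   -1    4    3    1    3
     1    0    2    0   -1]
 [  -2    0    4    2   -2    0    9   -1    4    1   -2    2    0   -3
     4    4    1   -1   -1]]
```

View pics/crop.png

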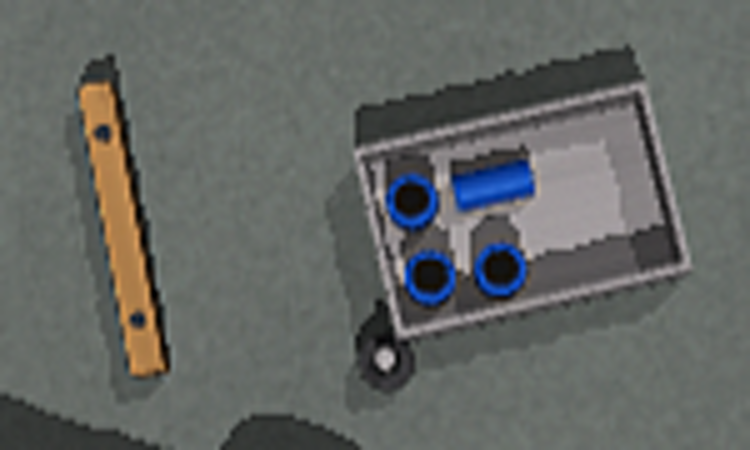

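The sizes check out: rim 170x111 mm at z 45, strip 171x21 mm at z 30. The eye comes to (487,14.7) mm from the rim, and the pin to (487.5,13.9) mm from the strip. The tray's x axis is at -77.2° and the strip's at 11.3°. I'll put the closed fingers into the empty end and sweep the inside of the far long wall round the pin.

```bash
cat >> h.py <<'E'
PIN=np.array([.4873,.0143]);T0=-77.2;T1=11.3
def pose(x,y,z,th,flip=0):
    t=np.radians(th);c,s=np.cos(t),np.sin(t)
    p=PIN+np.array([c*x-s*y,s*x+c*y]); a=(t+np.pi*flip+np.pi/2)/2
    return np.r_[p,z],np.array([0,np.cos(a),np.sin(a),0])
E
python3 - <<'E'
from h import *
for f in(0,1):
    for th in(T0,-35,T1):
        q=manip.inverse_kinematics(*pose(.15,.1,.15,th,f));print(f,th,None if q is None else np.round(q,2))
E
```

```text
0 -77.2 [-0.23  0.16  1.29 -0.    1.68  1.12]
0 -35 [-0.04  0.27  1.17 -0.    1.7   0.58]
0 11.3 [ 0.17  0.17  1.28 -0.    1.68 -0.02]
1 -77.2 [-0.23  0.16  1.29 -0.    1.68 -2.02]
1 -35 [-0.04  0.27  1.17 -0.    1.7  -2.57]
1 11.3 None
```

```bash
python3 - <<'E'
from h import *
manip.close()
manip.move_to(*pose(.145,.082,.12,T0))
p,q=pose(.145,.082,.022,T0);manip.move_l(p,.1,q)
f=lambda:(np.round(manip.state()["ft_force"],1),round(manip.state()["time"],1))
print("down",f())
p,q=pose(.145,.103,.022,T0);manip.move_l(p,.06,q);print("contact",f())
for th in np.linspace(T0,T1-5,9)[1:]:
    p,q=pose(.145,.104,.022,th);manip.move_l(p,.1,q);print(round(th),f(),np.round(manip.state()["ee_pos"]-p,4))
im=manip.get_image("top");cv2.imwrite("pics/top1.png",im["frame"][140:280,180:400].repeat(3,0).repeat(3,1))
E
```

```text
down (array([-0.4, -0.1,  0.6]), 5.4)
contact (array([-0.5,  0.1,  0.7]), 5.9)
-67 (array([-0.2,  0.2,  0.6]), 6.4) [-0.0002 -0.0001 -0.0001]
-56 (array([ 0.7, -0.4,  0.5]), 6.9) [-0.0002 -0.0004  0.    ]
-46 (array([-0.4, -0.2,  0.1]), 7.4) [-0.0001 -0.0005  0.    ]
-35 (array([ 0.7, -0.7,  0.5]), 7.8) [ 0.     -0.0004  0.    ]
-25 (array([-0.1,  0.2, -0. ]), 8.3) [ 0.0002 -0.0004  0.    ]
-15 (array([ 0.3,  0.5, -0.7]), 8.8) [ 0.0003 -0.0004  0.    ]
-4 (array([-0.2, -0.1, -0.2]), 9.3) [ 0.0004 -0.0003  0.0001]
6 (array([ 0.4,  0.3, -0.1]), 9.8) [ 0.0005 -0.0001  0.0001]
```

View pics/top1.png

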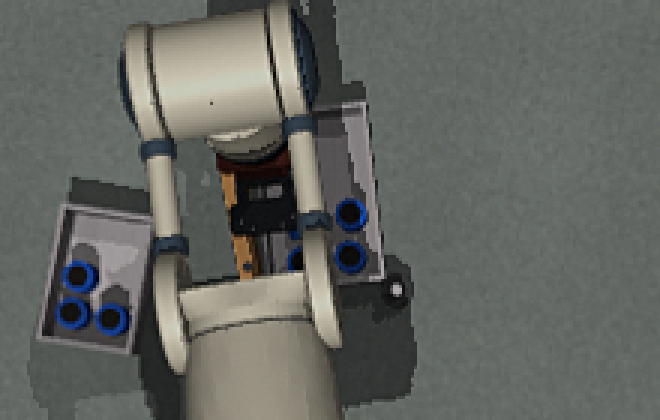

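The tray has followed round, with its right side at crop (383,280)-(365,103) and the eye still on the pin at (397,290). The spare hasn't moved. I'll finish slowly, back off, lift and measure.

```bash
python3 - <<'E'
from h import *
f=lambda:(np.round(manip.state()["ft_force"],1),round(manip.state()["time"],1))
for th in (T1-2.5,T1-1,T1):
    p,q=pose(.145,.1045,.022,th);manip.move_l(p,.03,q);print(th,f())
    if np.linalg.norm(manip.state()["ft_force"])>10:break
p,q=pose(.145,.085,.022,T1);manip.move_l(p,.06,q)
p,q=pose(.145,.085,.15,T1);manip.move_l(p,.15,q)
manip.move_to(*pose(.1,-.25,.25,T1))
im=manip.get_image("top");cv2.imwrite("pics/top2.png",im["frame"][140:280,180:400].repeat(3,0).repeat(3,1))
print(f())
P,Z,W=measure(im,(150,250,262,315))
r=big(W&(Z>.037)&(Z<.06));R=rect(P[r]);print("rim",R)
B=R[0];
for i in range(4):
    d=B[(i+1)%4]-B[i]
    if np.hypot(*d)>140:print("long dir",np.degrees(np.arctan2(d[1],d[0])))
_,Z,S=measure(im,(170,250,243,276));s=big(S&(Z>.02)&(Z<.037));print("strip",rect(P[s]))
E
```

```text
8.8 (array([-0.6, -1.4,  0.1]), 10.2)
10.3 (array([-0.4,  0.5,  0.3]), 10.5)
11.3 (array([ 0.2, -0. ,  0.1]), 10.8)
(array([-0.5,  0.8, -0.8]), 13.6)
rim (array([[512.1,  31.6],
       [569.7, -28.1],
       [699. ,  96.8],
       [641.3, 156.4]], dtype=float32), array([179.7,  83. ]))
long dir 44.008358
long dir -135.99242
strip (array([[479.1, 159.3],
       [483.2, 138.9],
       [649.8, 172. ],
       [645.7, 192.4]], dtype=float32), array([169.9,  20.8]))
```

View pics/top2.png

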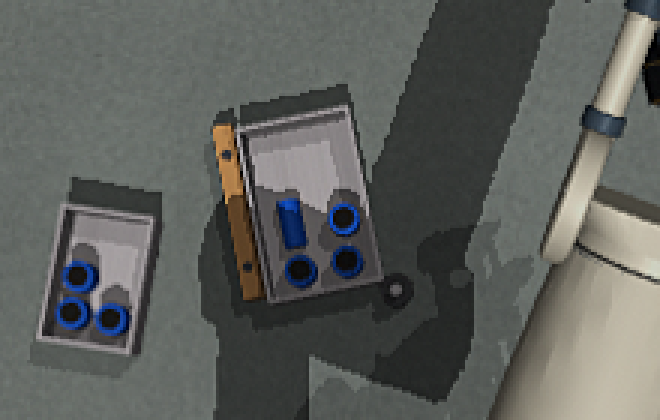

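The tray lies along the strip, with the eye still on the pin at crop (397,290). The rim mask broke into pieces, so I'll measure again using every rim pixel.

```bash
python3 - <<'E'
from h import *
im=manip.get_image("top")
P,Z,W=measure(im,(165,245,255,309))
for lo in(.038,.041):
    r=W&(Z>lo)&(Z<.055)
    n,l,st,_=cv2.connectedComponentsWithStats(r.astype(np.uint8),connectivity=8)
    r=np.isin(l,[i for i in range(1,n) if st[i,4]>=3])
    B,s=rect(P[r]);print(B,s)
    e=[B[(i+1)%4]-B[i] for i in range(4)]
    print([round(np.degrees(np.arctan2(d[1],d[0])),2) for d in e if np.hypot(*d)>140])
for nm,w in(("spare",(195,270,185,240)),):
    import pickle;a=pickle.load(open("i0.pkl","rb"))["top"]
    for k in(a,im):
        Q,Zq,Wq=measure(k,w);m=Wq&(Zq>.038)&(Zq<.055);print(nm,rect(Q[m])[0].mean(0))
E
```

```text
[[474.4 134.3]
 [496.2  25.8]
 [664.2  59.7]
 [642.3 168.1]] [171.4 110.6]
[np.float32(11.41), np.float32(-168.62)]
[[474.4 134.1]
 [496.3  25.7]
 [664.2  59.7]
 [642.3 168.1]] [171.3 110.6]
[np.float32(11.45), np.float32(-168.55)]
spare [501.575   296.22498]
spare [501.57498 295.95   ]
```

```bash
python3 -c "
from bench import manip
print(manip.job_done())"
```

```text
the job is handed in; nothing more can be done
None
```

The tray is turned about the pin and lies parallel to the timber strip (11.4° measured against 11.3°, about 3 mm gap) with its eye still on the pin; the spare tray hasn't moved, I sent the arm nowhere near the tin but didn't re-measure it, and the job was handed in at about 14 s.

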